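Third hand for fitting a cupboard light

TASK

I am about to screw the bracket onto this cupboard light and need a third hand. First press its open battery cover down until it snaps shut; then lay the light flat in the wooden cradle, steel flange first between the two short guides, and press it squarely against the sprung stop until the pad has gone in about half of its travel (about 9 N, never hard). Finish while holding it pressed like that, without letting go, and leave the other things where they are.

Things in the scene. Friction and masses are not known exactly. Their poses are not given: they have to be found in the camera images.
- light: Battery cupboard light, loose: straight aluminium bar 200 x 44 x 34 mm (x, y, z), about 0.35 kg, battery cover on top. Origin: centre of its underside; x along the bar to the flanged end, which starts within 0.5 rad of straight away from the robot; z up. Its plain parallel long sides are 44 mm apart; grip it near the middle, clear of the guides, fingertips down to 9 mm above its underside.
- light_nose (a point): Centre of the light's flanged end face: 100 mm ahead (+x) of the light's origin, 17 mm above its underside. The steel flange, 4 mm thick and flush with this end, is 60 mm wide (y) and spans z 2 to 30 mm.
- cover (a joint): Hinge of the white battery cover (94 x 38 x 4 mm): 0 = shut, grows opening (rad); starts open against its stop at 0.75. Hinge line across the light at x = +48, z = 34 mm of its frame; the cover reaches from there towards -x. Pressed straight down 55 mm from the hinge it springs back with about 1 N; below 0.2 rad the detent snaps it shut.
- cover_edge (a point): Middle of the cover's free edge, on its upper face, 94 mm from the hinge line; when shut it is at x = -46, z = 38 mm in the light's frame.
- cradle: Wooden cradle fixed to the worktop: floor board x -140 to +130 mm, y -50 to +50 mm, 12 mm thick. Origin on the worktop, x points towards the stop, within 0.3 rad of straight away from the robot. A backing block 46 mm high stands on the floor at x = 107 to 129 mm.
- cradle_floor (a point): Point of the cradle's floor surface straight above its origin, 12 mm above the worktop. In the cradle's frame two guides 16 mm high stand on the floor at x = 18 to 58 mm, inner faces at y = -36 and +36 mm, each with a flared lead-in from x = -2 mm; the flange passes between them.
- stop_pad: Sprung stop pad, 12 x 64 x 34 mm with a black rubber face, on two steel rods in front of the backing block. It slides along the cradle's x. Origin: middle of the lower edge of its front face, 13.5 mm above the worktop: x = 60 mm in the cradle's frame at rest, 90 mm when pushed fully in (30 mm travel). Spring 600 N/m without preload: 15 mm in is 9 N.
- stop_face (a point): Centre of the front face of the stop pad, 29 mm above the worktop; moves with the pad.
- screwdriver: Bystander: screwdriver 180 mm long, lying at the right. Origin: centre of its underside; leave it alone.
- honey_jar: Bystander: jar 70 mm wide, 101 mm high, with a screw lid, towards the back. Origin: centre of its underside; leave it alone.
- spice_1: Bystander: small spice jar 45 mm wide, 106 mm high, at the back. Origin: centre of its underside; leave it alone.
- spice_2: Bystander: small spice jar 45 mm wide, 106 mm high, at the back. Origin: centre of its underside; leave it alone.
- mug_b: Bystander: mug, 83 mm wide and 106 mm high, with a handle, at the left. Origin: centre of its underside; leave it alone.
- kitchen_timer: Bystander: round wind-up timer, 66 mm wide, 57 mm high, at the right. Origin: centre of its underside; leave it alone.
- matchbox: Bystander: matchbox 37 x 56 x 15 mm towards the back at the left. Origin: centre of its underside; leave it alone.

How it is judged:
On the way:
1. the battery cover is snapped shut before the stop is pressed (value of joint cover below 0.05 rad and x of stop_pad in the frame of cradle below 0.063 m), for 0.3 s.
At the end, for the whole second after the job is handed in: The robot still holds the light, flat in the cradle (7 mm, 0.08 rad), flange within 10 mm of the middle between the guides, square to the stop within 0.10 rad and pressing it with 4.5 to 14 N, the pad steadily 8 to 22 mm in; the cover is shut (under 0.05 rad) (value of joint cover below 0.05 rad and x of stop_pad in the frame of cradle between 0.068 and 0.082 m and contact force between light and stop_pad between 4.5 and 14 N and contact force between the fingers and light above 2 N and x of light_nose in the frame of stop_pad between -0.005 and 0.004 m and y of light_nose in the frame of cradle between -0.01 and 0.01 m and z of light_nose in the frame of cradle between 0.024 and 0.036 m and angle between the x axis of light and the x axis of cradle, either way round below 0.1 rad and angle between light's own z axis and vertical below 0.08 rad and linear speed of light below 0.01 m/s); the arm keeps its last pose, push and grip.
It fails at once if the light is pressed against the stop with more than 25 N (contact force between light and stop_pad above 25 N).
It fails at once if another thing is moved by more than 30 mm (distance of any of screwdriver, honey_jar, spice_1, spice_2, mug_b, kitchen_timer, matchbox from where it was at the start of the episode above 0.03 m).
It also fails if it takes over 48 s, if anything falls off the work surface, if the arm or the gripper's body presses on something with over 40 N, if the wrist force passes 120 N, or if a joint passes its speed limit or range.

ROBOT

A 6-joint arm with a two-finger parallel gripper is mounted at the origin on a cart in front of the work surface, level with it; the furniture and walls round the work are solid. World frame = base frame: x ahead of the robot, y to its left, z up, the work surface at z = 0. Lengths are in m, angles in rad, forces in N, time in s.
With the tool pointing down it reaches from about 0.375 to 0.75 m from the base axis. Payload 9 kg.
Tool frame: the origin (TCP) lies midway between the tips of the shut fingers; the grasp point (between the pads) lies 19 mm behind it (robot.hold_point_z is the distance from the TCP to the grasp point, in m); z points along the fingers, y is the line along which they close (so a half turn about z gives the same grasp; the last joint's range is limited). The gripper opens to 85 mm and grips with 20 to 120 N. Pads are 22 mm wide; open, the fingers measure 114 mm over their backs; the gripper's body (76 mm by 85 mm) begins 54 mm behind the grasp point. The pads swing forward as they close: fully open they stand 13 mm farther back than shut.
Start: joints at [-1.416, 0.104, 0.097, 1.564, 0, 1.353], TCP at [0.219, -0.559, 0.231] pointing down, gripper open.
Joint ranges: [-2.99, 2.99], [-0.84, 1.86], [-1.1, 1.16], [-1.84, 2.11], [-1.51, 1.56], [-3.14, 3.14]. Speed limits (rad/s): [2.22, 2.22, 2.57, 3.14, 3.14, 3.14].

INTERFACE

Orientations are given as a unit quaternion [w, x, y, z].
In Python, from station import sensors, vision, job, nets, robot gives the robot as it stands. The module is installed in compiled form; this text tells all that it offers.
- The arm moves only by the shell command python3 -m crank 'ROWS'. ROWS is JSON, a list of rows, each a list of 7 numbers: the opening, from -1 (shut) to 1 (fully open), then the shift along the world's x, y, z in m, then the turn, a rotation vector about the world's x, y, z in degrees. A call has 1 to 12 rows; each row shifts and turns the commanded pose from where the row before left it; what a row does not reach is not made up. A row lasts 1/10 s, in which the tool goes at most 50 mm and 8.59 degrees, less where a joint would pass 70% of its speed; a pose out of reach is approached as far as the arm can. A call is refused whole if a number of a shift passes 0.05 or a number of a turn 8.59, either way. A call with a gripper value outside its range is refused whole. The fingers move at their own pace and stop on an object; the grip force is fixed at half the most. Time passes only in rows, so rows that do not move let the fingers close. It gives the time, the measured TCP pose, the force, the opening and the grip force at its end, in the units of the state.
- sensors.get_obs(): the state, without advancing time (a new reading comes with each control period).
- vision.read_camera(name): name is "scene" or "top" or "wrist"; returns the picture (384x512x3 uint8, blue, green, red); there is no depth.
- vision.camera_model(name): a dict with "K" (3x3 intrinsics, pixels), "rvec" (rotation vector, rad) and "tvec" (3), from world to camera coordinates, as OpenCV has them. Camera axes: x right, y down, z forward; pixel columns grow to the right and rows downward; lengths in m; the calibration is good to about 2 mm. The wrist camera is an equidistant fisheye: a pixel r from the principal point sees the ray r / f radians off the axis. A picture is of the moment at which its call begins: read the wrist's pose just before it. camera_model takes no time and is no camera call; for the wrist camera it gives the pose at the moment of the call.
- job.hand_in(): hands the job in; it is judged then, once.
Trained networks look in the newest picture that a camera, given by its name, has taken for a name from the list of things; names that differ only in an ending like _2 or _b are one class to them, and where a whole thing is asked for, a point or a joint stands for the part that bears it (a point fixed in the world has none). Each returns a list of dicts, best first, with "score" (0 to 1); they miss things now and then, are a little off and sometimes report something else, mostly with a low value. They report only what shows in the picture. A call takes as long as a camera call.
- nets.cut_out(target, camera): "region" (384x512 bool, what is visible of it) and "centre" ([column, row] in pixels, amid what is visible of it).
The state is a dict: "t": time; "q": joint angles; "joint_vel": joint speeds; "joint_torque": joint torques, N m; "position": TCP position; "tool_rot": TCP orientation; "contact_force": force on the tool from outside, world axes, zero at the start; "ft_torque": the same for the moment, N m; "width": finger opening in m; "grip_force": force on a finger pad.
Only numpy, scipy, OpenCV 4.12 (cv2) and the standard library are available. Lean on these libraries where they do the work, as an engineer would, in place of code of your own. Each camera call takes 0.05 s, during which the arm holds its last target. There are 200 camera calls.

## Working session

There is one attempt and no reset: what is moved stays moved. The work goes in short steps, Python scripts to look and compute and a shell command to move; the robot and the scene stay as the last step left them, time stands still between calls to the robot, and variables do not carry over. Pictures are saved under pics/ and viewed, at most 10 in all, crops included, and the job is handed in when it is done.

```bash
mkdir -p pics
cat > h.py <<'E'
import numpy as np, cv2
from station import sensors, vision, job, nets, robot
def ray(cam,uv):
    m=vision.camera_model(cam);K=np.array(m["K"]);R=cv2.Rodrigues(np.array(m["rvec"],float))[0];t=np.array(m["tvec"],float).ravel()
    x=(uv[0]-K[0,2])/K[0,0];y=(uv[1]-K[1,2])/K[1,1]
    d=np.array([x,y,1.])
    if cam=="wrist":
        r=np.hypot(x,y);d=np.array([x/r*np.sin(r),y/r*np.sin(r),np.cos(r)]) if r>0 else np.array([0,0,1.])
    return -R.T@t,R.T@d
def at(cam,uv,z):
    c,d=ray(cam,uv);return c+d*(z-c[2])/d[2]
def px(cam,p):
    m=vision.camera_model(cam);K=np.array(m["K"]);R=cv2.Rodrigues(np.array(m["rvec"],float))[0];t=np.array(m["tvec"],float).ravel()
    q=R@np.array(p,float)+t
    if cam=="wrist":
        th=np.arctan2(np.hypot(q[0],q[1]),q[2]);s=th/np.hypot(q[0],q[1]);return np.array([K[0,0]*q[0]*s+K[0,2],K[1,1]*q[1]*s+K[1,2]])
    return np.array([K[0,0]*q[0]/q[2]+K[0,2],K[1,1]*q[1]/q[2]+K[1,2]])
E
python3 - <<'E'
from h import *
a=vision.read_camera("top");b=vision.read_camera("scene")
cv2.imwrite("pics/top.png",cv2.resize(a,(800,600),interpolation=cv2.INTER_CUBIC));cv2.imwrite("pics/scene.png",cv2.resize(b,(800,600),interpolation=cv2.INTER_CUBIC))
for cam in("top","scene"):
    print(cam,ray(cam,(256,192)))
    for n in("light","cradle","stop_pad","cover"):
        for r in nets.cut_out(n,cam)[:2]: print(n,r["score"],r["centre"],r["region"].sum(),cv2.minAreaRect(np.argwhere(r["region"])[:,::-1].astype(np.float32)))
print(sensors.get_obs())
E
```

```text
top (array([ 0.40777425, -0.00856491,  1.31474745]), array([ 0.17375879, -0.01126719, -0.98475477]))
light 0.8 [288.2, 210.8] 944 ((289.0149841308594, 209.94949340820312), (64.39756774902344, 16.024436950683594), 88.09085083007812)
cradle 0.9 [201.4, 238.6] 3141 ((202.16229248046875, 240.31475830078125), (92.76093292236328, 35.67287063598633), 76.75948333740234)
stop_pad 0.45 [194.0, 215.7] 127 ((195.9668426513672, 217.497802734375), (19.822662353515625, 10.0443696975708), 3.814074993133545)
cover 0.7 [194.5, 214.7] 185 ((195.25521850585938, 212.33197021484375), (15.97508430480957, 21.8369083404541), 75.0685806274414)
cover 0.54 [290.8, 206.0] 291 ((290.027587890625, 203.3310546875), (22.422279357910156, 13.121186256408691), 85.2363510131836)
scene (array([-0.00431385,  0.89846899,  0.91687789]), array([ 0.44181574, -0.65112559, -0.61713741]))
light 0.88 [280.5, 189.6] 723 ((282.4000244140625, 184.20001220703125), (51.876773834228516, 23.25510597229004), 26.56505012512207)
cradle 0.78 [255.9, 237.4] 2260 ((259.2068786621094, 238.4827423095703), (85.79124450683594, 33.42516326904297),
[... 241 characters left out ...]
([-1.41568156e+00,  1.04113841e-01,  9.72780275e-02,  1.56388424e+00,
       -1.20593591e-05,  1.35310570e+00]), 'joint_vel': array([-8.96475782e-05, -4.65999564e-04,  1.10915307e-03,  1.03338772e-03,
       -3.34122459e-04,  8.08934600e-04]), 'joint_torque': array([-1.38043004e-03, -5.56278098e+01,  5.03383434e+01,  1.74044217e-03,
       -2.25355557e-04,  8.55721851e-06]), 'position': array([ 0.21855265, -0.5588088 ,  0.23131047]), 'tool_rot': array([ 3.79288663e-05,  9.82677262e-01,  1.85325112e-01, -7.21973522e-06]), 'contact_force': array([ 1.10339146, -0.3050899 , -0.83511122]), 'ft_torque': array([ 0.06178529,  0.00486758, -0.05126191]), 'grip_force': 0.0, 'width': 0.0856580685112331}
```

View pics/top.png

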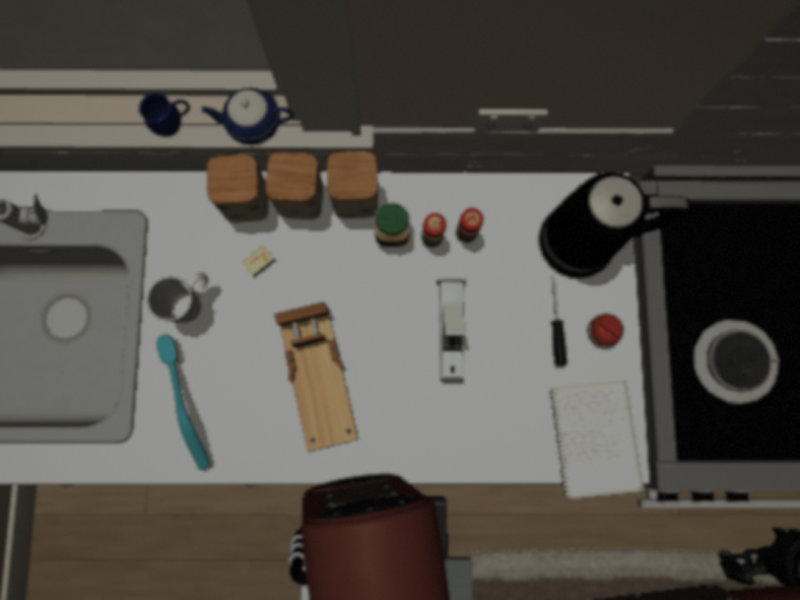

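View pics/scene.png

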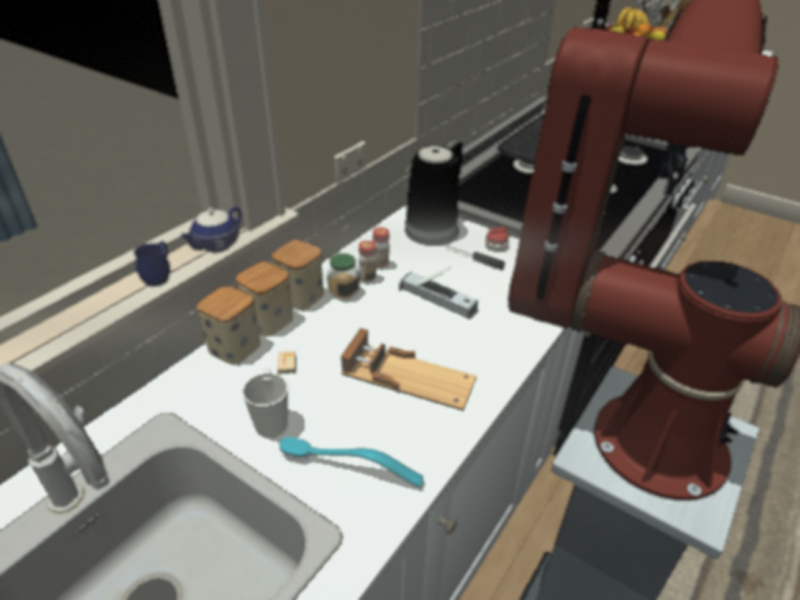

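The top view shows the light, flange away from the robot at about (452,281) and near end at (452,380). The cover is open. The cradle's near corners are at (308,450) and (357,440), and its block is at (302,312). Next I convert these to world positions.

Run:
```python
from h import *
s=.64
for n,u,z in[("flL",(438,280),.03),("flR",(466,280),.03),("nearL",(441,380),.034),("nearR",(464,380),.034),("crL",(308,450),.012),("crR",(357,440),.012),("blkL",(277,316),.058),("blkR",(328,304),.058)]:
    print(n,at("top",(u[0]*s,u[1]*s),z).round(4))
# cradle fit with edges from mask
```

```text
flL [ 0.6746 -0.0981  0.03  ]
flR [ 0.6747 -0.1532  0.03  ]
nearL [ 0.4788 -0.1015  0.034 ]
nearR [ 0.4788 -0.1454  0.034 ]
crL [0.3472 0.1518 0.012 ]
crR [0.3659 0.0587 0.012 ]
blkL [0.5982 0.2112 0.058 ]
blkR [0.6215 0.1146 0.058 ]
```

```bash
python3 -m crank '[[-1,0.029,0.036,0,0,0,-1.8],[-1,0.029,0.036,0,0,0,-1.8],[-1,0.029,0.036,0,0,0,-1.8],[-1,0.029,0.036,0,0,0,-1.8],[-1,0.029,0.036,0,0,0,-1.8],[-1,0.029,0.036,0,0,0,-1.8],[-1,0.029,0.036,0,0,0,-1.8],[-1,0.029,0.036,0,0,0,-1.8],[-1,0.029,0.036,0,0,0,-1.8],[-1,0.029,0.036,0,0,0,-1.8],[-1,0.029,0.036,0,0,0,-1.8],[-1,0.029,0.036,0,0,0,-1.8]]'
python3 -m crank '[[-1,0,0,0,0,0,0],[-1,0,0,0,0,0,0]]'
python3 - <<'E'
from h import *
print(sensors.get_obs()["position"])
a=vision.read_camera("wrist")
cv2.imwrite("pics/w1.png",cv2.resize(a,(800,600),interpolation=cv2.INTER_CUBIC))
print(ray("wrist",(256,192)))
for n in("light","cradle","stop_pad","cover"):
    for r in nets.cut_out(n,"wrist")[:1]: print(n,r["score"],r["centre"],r["region"].sum())
E
```

```text
t: 1.7
position: [0.5676, -0.1251, 0.2316]
tool_rot: [0.0, 1.0, -0.003, 0.0]
contact_force: [0.1, -1.0, 0.3]
width: 0.0
grip_force: 0.0
t: 1.9
position: [0.5668, -0.126, 0.2311]
tool_rot: [0.0, 1.0, -0.001, -0.0]
contact_force: [0.2, -0.2, 0.2]
width: -0.0001
grip_force: 0.0
[ 0.56679888 -0.1259653   0.23109285]
(array([ 0.64262515, -0.12775443,  0.37280031]), array([-0.30643045, -0.0069043 , -0.95186801]))
light 0.97 [252.6, 149.2] 6284
cradle 0.73 [408.6, 168.9] 1454
stop_pad 0.67 [55.5, 168.6] 655
cover 0.96 [256.4, 148.5] 2797
```

View pics/w1.png

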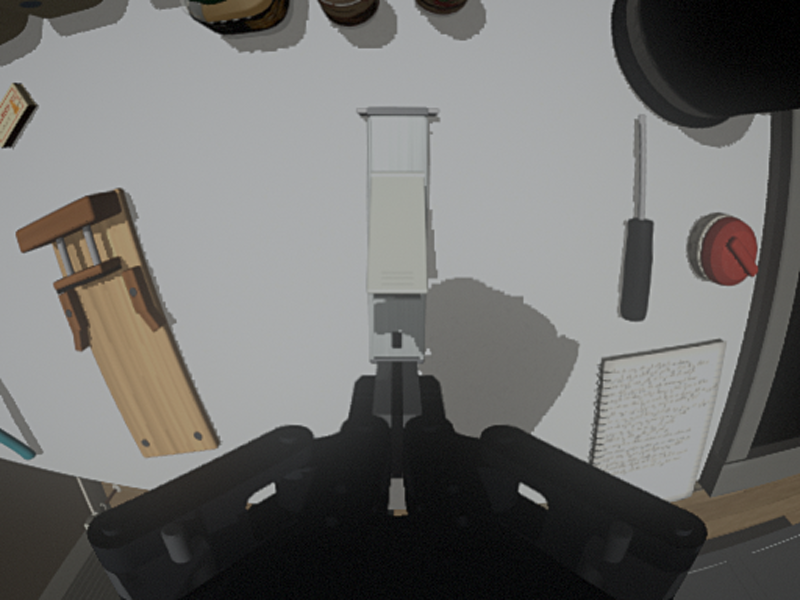

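The wrist view shows the light's flange corners at (360,109) and (438,109), its near end top at y≈358, and the cover open. The cradle's near floor corners are at (145,458) and (218,447), with the block and pad on the left.

Run:
```python
from h import *
s=.64
for n,u,z in[("flL",(360,108),.03),("flR",(438,108),.03),("sideL far",(367,125),.034),("sideR far",(430,125),.034),("nearL",(371,358),.034),("nearR",(425,358),.034),("crL",(145,458),.012),("crR",(218,447),.012),("blkTopfrontL",(20,251),.058),("blkTopFrontR",(95,222),.058),("edgeR far",(134,215),.012),("edgeR mid",(172,318),.012),("edgeL",(107,392),.012),("padTopL",(55,287),.0475),("padTopR",(119,264),.0475)]:
    print(n,at("wrist",(u[0]*s,u[1]*s),z).round(4))
o=np.array([.489,.135]);
```

```text
flL [ 0.6779 -0.103   0.03  ]
flR [ 0.6777 -0.1594  0.03  ]
sideL far [ 0.6649 -0.1082  0.034 ]
sideR far [ 0.6646 -0.1533  0.034 ]
nearL [ 0.4844 -0.1077  0.034 ]
nearR [ 0.4841 -0.1511  0.034 ]
crL [0.347 0.146 0.012]
crR [0.3724 0.0513 0.012 ]
blkTopfrontL [0.5882 0.2063 0.058 ]
blkTopFrontR [0.607 0.11  0.058]
edgeR far [0.605  0.0996 0.012 ]
edgeR mid [0.5102 0.0735 0.012 ]
edgeL [0.4277 0.1713 0.012 ]
padTopL [0.5512 0.1774 0.0475]
padTopR [0.5696 0.0981 0.0475]
```

```bash
python3 -m crank '[[-1,0.004,-0.002,-0.04,0,0,0],[-1,0,0,-0.04,0,0,0],[-1,0,0,-0.03,0,0,0],[-1,0,0,-0.015,0,0,0],[-1,0,0,-0.015,0,0,0],[-1,0,0,-0.015,0,0,0],[-1,0,0,-0.01,0,0,0],[-1,0,0,-0.01,0,0,0],[-1,0,0,-0.008,0,0,0],[-1,0,0,-0.005,0,0,0],[-1,0,0,-0.003,0,0,0],[-1,0,0,0,0,0,0]]'
```

```text
t: 3.35
position: [0.5705, -0.1288, 0.0401]
tool_rot: [-0.0, 1.0, -0.002, -0.0]
contact_force: [-0.1, 0.5, -0.2]
width: -0.0
grip_force: 0.0
```

```bash
python3 -m crank '[[-1,0,0,-0.002,0,0,0],[-1,0,0,-0.001,0,0,0],[-1,0,0,0,0,0,0]]'; python3 -m crank '[[-1,0,0,0.03,0,0,0],[1,-0.01,0,0.04,0,0,0],[1,-0.01,0,0.04,0,0,0],[1,-0.01,0,0.03,0,0,0],[1,0,0,0,0,0,0],[1,0,0,0,0,0,0]]'
python3 - <<'E'
from h import *
a=vision.read_camera("wrist")
cv2.imwrite("pics/w2.png",cv2.resize(a,(800,600),interpolation=cv2.INTER_CUBIC))
np.save("w2.npy",a)
E
```

```text
t: 3.65
position: [0.5708, -0.129, 0.0379]
tool_rot: [0.0, 1.0, -0.002, 0.0]
contact_force: [-1.5, 0.7, 2.6]
width: -0.0001
grip_force: 1.3
t: 4.25
position: [0.541, -0.1291, 0.178]
tool_rot: [0.0, 1.0, -0.002, 0.001]
contact_force: [-0.3, -1.2, -0.8]
width: 0.0725
grip_force: 0.0
```

View pics/w2.png

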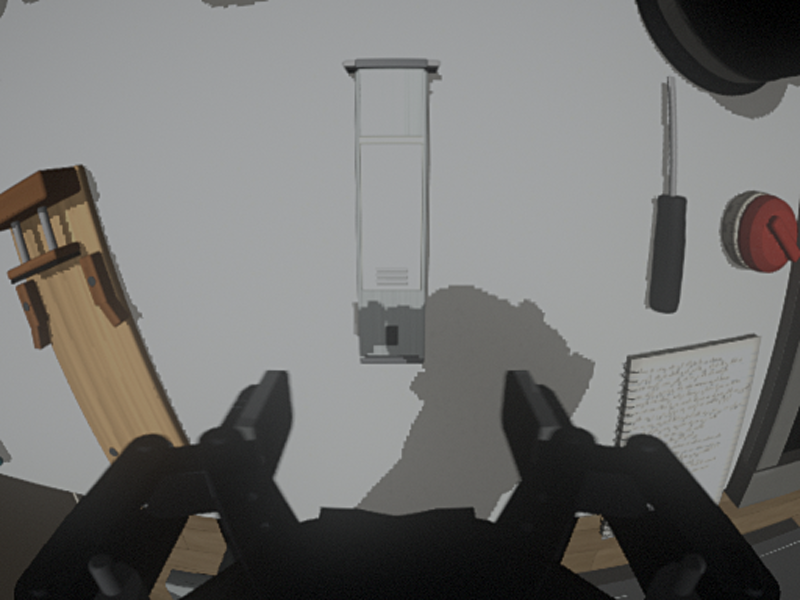

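The cover is shut flat on the bar. The flange is at y≈60, from (346,62) to (440,62), and the near end is at y≈358.

Run:
```python
from h import *
s=.64
for n,u,z in[("flL",(348,60),.03),("flR",(438,60),.03),("L far",(357,100),.034),("R far",(427,100),.034),("nearL",(361,358),.034),("nearR",(424,358),.034),("mid coverL",(359,220),.034),("mid R",(428,220),.034)]:
    print(n,at("wrist",(u[0]*s,u[1]*s),z).round(4))
print(px("wrist",[.541,-.129,0.03])/s)
```

```text
flL [ 0.6775 -0.1005  0.03  ]
flR [ 0.6771 -0.1553  0.03  ]
L far [ 0.6512 -0.1062  0.034 ]
R far [ 0.6509 -0.1482  0.034 ]
nearL [ 0.4843 -0.1052  0.034 ]
nearR [ 0.4841 -0.1477  0.034 ]
mid coverL [ 0.5772 -0.1065  0.034 ]
mid R [ 0.5769 -0.149   0.034 ]
[395.82695974 274.74565385]
```

```bash
python3 -m crank '[[1,0.015,0.001,-0.02,0,0,0],[1,0.015,0.001,-0.03,0,0,0],[1,0,0,-0.04,0,0,0],[1,0,0,-0.04,0,0,0],[1,0,0,-0.024,0,0,0],[1,0,0,-0.012,0,0,0],[1,0,0,0,0,0,0],[-1,0,0,0,0,0,0],[-1,0,0,0,0,0,0],[-1,0,0,0,0,0,0],[-1,0,0,0,0,0,0],[-1,0,0,0,0,0,0]]'; python3 -m crank '[[-1,0,0,0,0,0,0],[-1,0,0,0,0,0,0]]'
```

```text
t: 5.5
position: [0.5718, -0.1273, 0.0132]
tool_rot: [0.001, 1.0, -0.002, 0.001]
contact_force: [-0.2, -0.3, 5.9]
width: 0.0424
grip_force: 63.3
t: 5.7
position: [0.5718, -0.1273, 0.0132]
tool_rot: [0.001, 1.0, -0.002, 0.001]
contact_force: [-1.0, 0.5, 6.7]
width: 0.043
grip_force: 63.3
```

```bash
python3 -m crank '[[-1,0,0,0.02,0,0,0],[-1,0,0,0.04,0,0,0],[-1,0,0,0.04,0,0,0],[-1,-0.02,0.03,0.02,0,0,1.6],[-1,-0.024,0.03,0,0,0,1.6],[-1,-0.024,0.03,0,0,0,1.6],[-1,-0.024,0.03,0,0,0,1.6],[-1,-0.024,0.03,0,0,0,1.6],[-1,-0.024,0.03,0,0,0,1.6],[-1,-0.024,0.03,0,0,0,1.6],[-1,-0.024,0.028,0,0,0,1.4],[-1,0,0,0,0,0,0]]'
python3 - <<'E'
from h import *
o=sensors.get_obs();print(o["position"],o["tool_rot"],o["width"])
a=vision.read_camera("wrist")
cv2.imwrite("pics/w3.png",cv2.resize(a,(800,600),interpolation=cv2.INTER_CUBIC))
b=vision.read_camera("top")[170:300,140:270]
cv2.imwrite("pics/t3.png",cv2.resize(b,None,fx=4.6,fy=4.6,interpolation=cv2.INTER_CUBIC))
E
```

```text
t: 6.9
position: [0.38, 0.1137, 0.1314]
tool_rot: [-0.0, 0.994, 0.11, -0.0]
contact_force: [-0.1, -0.6, -3.5]
width: 0.0429
grip_force: 62.7
[0.38003494 0.11370675 0.13144479] [-4.36501007e-04  9.93955781e-01  1.09779853e-01 -3.13918418e-04] 0.042945888657881175
```

View pics/w3.png

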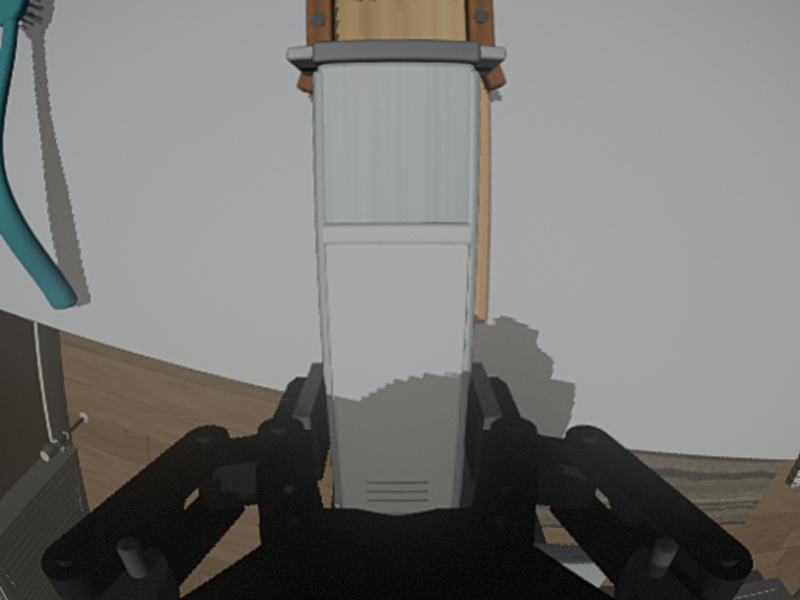

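View pics/t3.png

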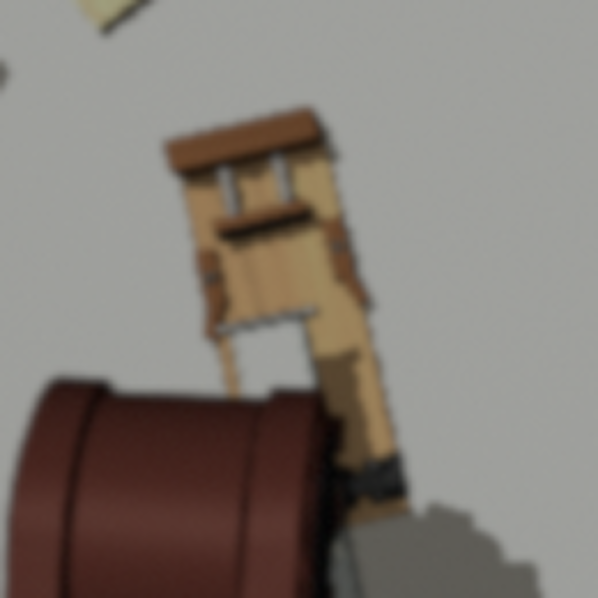

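The light points between the guides: their screws are at (319,19) and (481,19), and the flange is centred at about x=397. Now I compute the offset.

Run:
```python
from h import *
s=.64
P={}
for n,u,z in[("scL",(319,19),.028),("scR",(481,19),.028),("inL",(333,15),.028),("inR",(467,15),.028),("edgeR1",(490,120),.012),("edgeR2",(489,318),.012),("inL2",(329,38),.028),("inR2",(470,38),.028)]:
    P[n]=at("wrist",(u[0]*s,u[1]*s),z);print(n,P[n].round(4))
for n,u,z in[("blkBackL",(165,145),.058),("blkBackR",(312,108),.058),("padL",(220,240),.0475),("padR",(313,218),.0475),("edgeR a",(340,200),.012),("edgeR b",(402,460),.012)]:
    P[n]=at("top",(140+u[0]/4.6,170+u[1]/4.6),z);print(n,P[n].round(4))
zT=.118+.03
for n,u in[("flL",(290,46)),("flR",(505,46))]:P[n]=at("wrist",(u[0]*s,u[1]*s),zT);print(n,P[n].round(4))
# light long sides: direction
print((P["edgeR1"]-P["edgeR2"]), (P["edgeR a"]-P["edgeR b"]))
c,sn=np.cos(.22),np.sin(.22)
for n,p in P.items(): # cradle-ish frame, origin guess
    d=p[:2]-[.489,.135];print(n,(d@[c,sn]).round(4),(d@[-sn,c]).round(4))
```

```text
scL [0.5221 0.1834 0.028 ]
scR [0.5406 0.1004 0.028 ]
inL [0.5255 0.1766 0.028 ]
inR [0.5408 0.1081 0.028 ]
edgeR1 [0.489  0.0811 0.012 ]
edgeR2 [0.3758 0.0521 0.012 ]
inL2 [0.5122 0.1757 0.028 ]
inR2 [0.5283 0.1039 0.028 ]
blkBackL [0.6003 0.2155 0.058 ]
blkBackR [0.6248 0.121  0.058 ]
padL [0.5399 0.1798 0.0475]
padR [0.5542 0.1199 0.0475]
edgeR a [0.5704 0.1058 0.012 ]
edgeR b [0.3999 0.0624 0.012 ]
flL [0.4812 0.1622 0.148 ]
flR [0.4937 0.1057 0.148 ]
[0.11323706 0.02900868 0.        ] [0.17050959 0.04337708 0.        ]
scL 0.0428 0.04
scR 0.0429 -0.045
inL 0.0447 0.0326
inR 0.0447 -0.0376
edgeR1 -0.0117 -0.0526
edgeR2 -0.1286 -0.0562
inL2 0.0316 0.0346
inR2 0.0315 -0.0389
blkBackL 0.1262 0.0543
blkBackR 0.1294 -0.0433
padL 0.0594 0.0326
padR 0.0604 -0.0289
edgeR a 0.0731 -0.0463
edgeR b -0.1028 -0.0514
flL -0.0017 0.0282
flR -0.0018 -0.0296
```

```bash
python3 -m crank '[[-1,-0.009,-0.005,-0.02,0,0,0.8],[-1,0,0,-0.04,0,0,0],[-1,0,0,-0.025,0,0,0],[-1,0,0,-0.01,0,0,0],[-1,0,0,-0.007,0,0,0],[-1,0,0,0,0,0,0],[-1,0,0,0,0,0,0]]'
python3 -m crank '[[-1,0,0,-0.002,0,0,0],[-1,0,0,0,0,0,0]]'
python3 - <<'E'
from h import *
a=vision.read_camera("wrist");b=vision.read_camera("scene")[190:290,200:320]
a=cv2.resize(a,(800,600),interpolation=cv2.INTER_CUBIC)[:200,200:600]
b=cv2.resize(b,(400,333),interpolation=cv2.INTER_CUBIC)
cv2.imwrite("pics/w4.png",np.vstack([a,b]))
E
```

```text
t: 7.7
position: [0.3745, 0.106, 0.0306]
tool_rot: [0.0, 0.993, 0.114, 0.001]
contact_force: [0.1, -0.2, -3.7]
width: 0.0424
grip_force: 62.6
t: 7.9
position: [0.3741, 0.1061, 0.0279]
tool_rot: [0.0, 0.993, 0.115, 0.001]
contact_force: [0.2, 0.2, -3.3]
width: 0.0427
grip_force: 62.6
```

View pics/w4.png

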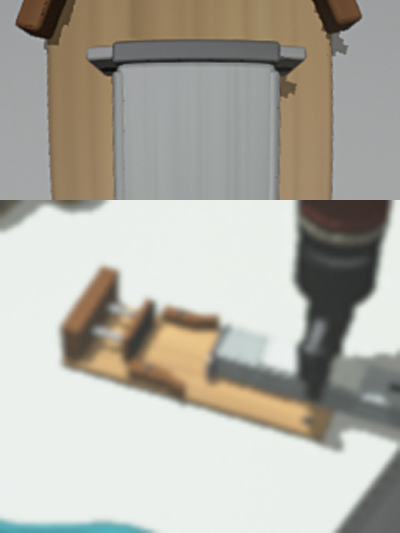

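The flange is centred at x≈197 in the crop and the floor board and guides at about 190, so the light is ~2.5 mm to the right and parallel. I will correct that, lower it and advance.

```bash
python3 -m crank '[[-1,-0.001,0.0025,-0.001,0,0,0],[-1,0,0,-0.001,0,0,0],[-1,0,0,0,0,0,0]]'
python3 -m crank '[[-1,0.015,0.0035,0,0,0,0],[-1,0.015,0.0035,0,0,0,0],[-1,0.015,0.0035,0,0,0,0],[-1,0.007,0.0015,0,0,0,0],[-1,0,0,0,0,0,0],[-1,0,0,0,0,0,0]]'
python3 - <<'E'
from h import *
a=vision.read_camera("wrist");b=vision.read_camera("scene")[190:290,200:320]
a=cv2.resize(a,(800,600),interpolation=cv2.INTER_CUBIC)[:200,200:600]
b=cv2.resize(b,(400,333),interpolation=cv2.INTER_CUBIC)
cv2.imwrite("pics/w5.png",np.vstack([a,b]))
E
```

```text
t: 8.3
position: [0.3725, 0.1089, 0.0253]
tool_rot: [-0.0, 0.993, 0.115, -0.0]
contact_force: [-0.3, 1.3, -2.0]
width: 0.0431
grip_force: 62.9
t: 8.9
position: [0.4242, 0.1206, 0.0253]
tool_rot: [0.0, 0.993, 0.115, -0.0]
contact_force: [-0.0, 0.3, -2.9]
width: 0.0426
grip_force: 62.8
```

View pics/w5.png

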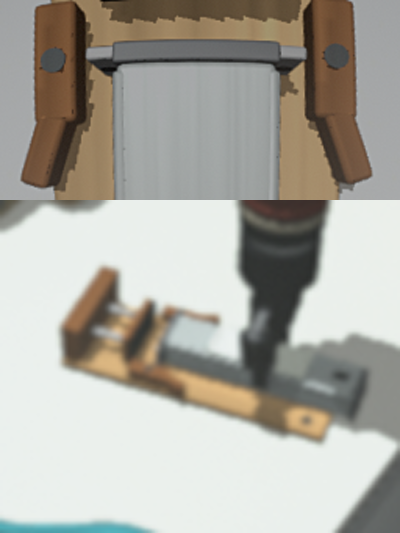

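The flange sits centred between the guides (screws at 53 and 337, flange centre 196). I will advance to contact.

```bash
python3 -m crank '[[-1,0.006,0.0014,-0.0005,0,0,0],[-1,0.006,0.0014,0,0,0,0],[-1,0.006,0.0014,0,0,0,0],[-1,0,0,0,0,0,0],[-1,0,0,0,0,0,0]]'
python3 -m crank '[[-1,0.003,0.0007,0,0,0,0],[-1,0.003,0.0007,0,0,0,0],[-1,0,0,0,0,0,0],[-1,0,0,0,0,0,0]]'
```

```text
t: 9.5
position: [0.4435, 0.1249, 0.0252]
tool_rot: [0.0, 0.993, 0.115, 0.001]
contact_force: [2.3, -0.1, 0.4]
width: 0.0428
grip_force: 63.2
t: 9.9
position: [0.448, 0.1262, 0.0251]
tool_rot: [0.0, 0.993, 0.115, -0.001]
contact_force: [-5.0, -1.2, 8.3]
width: 0.043
grip_force: 64.2
```

```bash
python3 -m crank '[[-1,0.002,0.0005,0.0005,0,0,0],[-1,0.002,0.0005,0.0003,0,0,0],[-1,0,0,0,0,0,0],[-1,0,0,0,0,0,0]]'
python3 - <<'E'
from h import *
F=[]
for i in range(6):
    vision.read_camera("wrist");o=sensors.get_obs();F.append(np.r_[o["contact_force"],o["position"]])
print(np.array(F).round(4))
a=vision.read_camera("wrist");b=vision.read_camera("top")[180:250,160:250]
a=cv2.resize(a,(800,600),interpolation=cv2.INTER_CUBIC)[:150,200:600]
b=cv2.resize(b,(540,420),interpolation=cv2.INTER_CUBIC)
a=cv2.copyMakeBorder(a,0,0,0,140,cv2.BORDER_CONSTANT)
cv2.imwrite("pics/w6.png",np.vstack([a,b]))
E
```

```text
t: 10.3
position: [0.4514, 0.1271, 0.0252]
tool_rot: [0.0, 0.993, 0.115, -0.001]
contact_force: [-4.7, -2.7, 1.6]
width: 0.0427
grip_force: 63.5
[[-5.161  -2.2861  2.0527  0.4514  0.1271  0.0252]
 [-4.5642 -0.682   2.0627  0.4514  0.1271  0.0251]
 [-5.1578 -2.945   1.2803  0.4514  0.1271  0.0252]
 [-5.3813 -2.5121  1.2605  0.4514  0.1271  0.0252]
 [-4.9768 -1.3269  1.4792  0.4514  0.1271  0.0251]
 [-5.0187 -2.9871  1.3076  0.4514  0.1271  0.0252]]
```

View pics/w6.png

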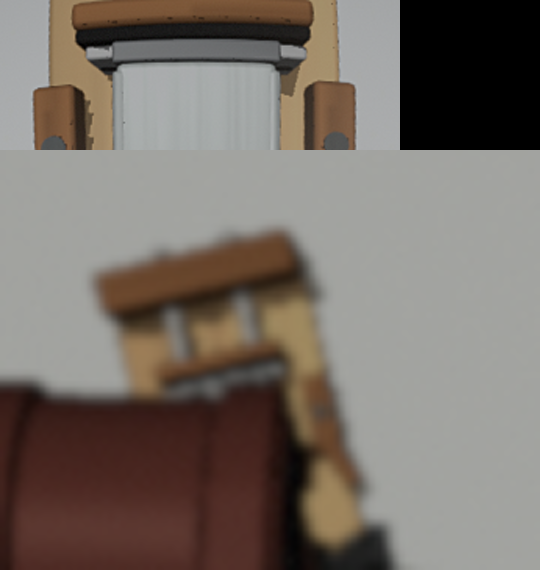

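The flange is flat on the rubber face, square, centred, and the rods stick out behind the block. The force is about 5.4 N, so the pad is ~9 mm in. It needs ~6 mm more.

```bash
python3 -m crank '[[-1,0.002,0.0005,0.0001,0,0,0],[-1,0.002,0.0005,0.0001,0,0,0],[-1,0.002,0.0005,0.0001,0,0,0],[-1,0,0,0,0,0,0],[-1,0,0,0,0,0,0],[-1,0,0,0,0,0,0]]'
python3 - <<'E'
from h import *
F=[]
for i in range(8):
    vision.read_camera("wrist");o=sensors.get_obs();F.append(np.r_[o["contact_force"],o["position"],o["grip_force"]])
F=np.array(F);print(F.mean(0).round(4),F.std(0).round(4),-(F[:,:2].mean(0)@[.973,.228]))
a=vision.read_camera("wrist")
s=.64;m=px("wrist",[.5515,.145,.046])/s
cv2.imwrite("pics/w7.png",cv2.resize(a,(800,600),interpolation=cv2.INTER_CUBIC)[:300])
E
```

```text
t: 11.3
position: [0.4567, 0.1284, 0.0252]
tool_rot: [0.0, 0.993, 0.115, -0.002]
contact_force: [-7.5, -3.6, 2.2]
width: 0.0429
grip_force: 63.4
[-7.88110e+00 -3.50650e+00  1.87090e+00  4.56700e-01  1.28400e-01
  2.52000e-02  6.34357e+01] [0.4306 0.3467 0.4396 0.     0.     0.     0.0006] 8.46776108299858
```

View pics/w7.png

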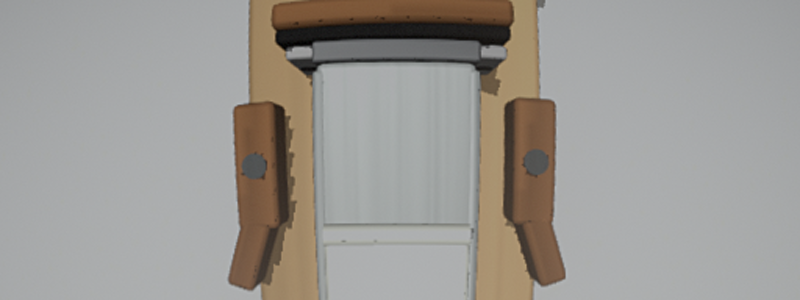

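The flange is square on the pad and centred between the guides, the cover is shut, and the force holds steady at about 8.5 N (~14 mm in). Handing in.

```bash
python3 -c "
from station import job
print(job.hand_in())"
```

```text
the job is handed in; nothing more can be done
None
```

The battery cover is snapped shut, and I handed in still holding the light flat in the cradle, square against the stop at about 8.5 N, with the pad roughly 14 mm in (worked out from that force). No verdict came back after the hand-in.

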